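# Clear the glue-up pile

### The job

The glue on the visor bar has set: take the pile apart from the top down, one piece at a time, leaving what lies beneath where it is until its turn. Stand the steel weight in the round dish, slip the small tape roll over the post of its stand, lay the pressing board flat in the shorter, wider tray and then the visor bar flat in the long narrow tray, each lengthwise along its tray and about in its middle. Keep every piece the right way up, do not move the glue bottle or the big packing roll, and let go of everything at the end.

Things in the scene. Friction and masses are not known exactly. Their poses are not given: they have to be found in the camera images.
- weight: Bare steel weight with a knob on top: round body 48 mm across and 24 mm high, above it a thin neck and a knob 24 mm across, 41 mm high in all, about 0.4 kg. It stands on top of the pile. Origin: centre of its underside; z up.
- tape_roll: Small roll of tape, brown, lying flat: 64 mm outside diameter, 25 mm high, hole 34 mm. Second from the top of the pile, under the weight. Origin: centre of its underside; z is its axis.
- press_board: Dark wooden pressing board, plain rectangular block 60 mm (its x) by 100 mm (its y) by 22 mm high. Third in the pile, under the tape roll. Origin: centre of its underside.
- visor_bar: White plastic visor bar, slightly bowed, 150 mm long (its y), 30 mm wide (x), 20 mm high, a pin 7 mm high near each end. Bottom of the pile, on a fixed plywood base 10 mm thick; only its ends show beyond the board. Origin: underside, middle of its bowed outline (38 mm deep in x). Grip the straight middle (74 mm long) across x: it is centred 3 mm toward -x; the ends bow to +x.
- weight_dish: Place for the weight: fixed round black dish, 80 mm outside, 70 mm inside, floor 3 mm above the table, rim 9 mm above the table. Origin: centre of its underside, on the table.
- tape_stand: Place for the small tape roll: fixed dark round foot 84 mm across and 8 mm high with an upright steel post 14 mm across in its middle; the post's top is 40 mm above the table. Origin: centre of its underside, on the table; the post stands on its z axis.
- board_tray: Place for the pressing board: the shorter, wider of the two fixed aluminium trays, inside 84 mm (its x) by 124 mm (its y), walls 4 mm thick, floor 4 mm above the table, rim 9 mm above the table. Origin: centre of its underside, on the table.
- bar_tray: Place for the visor bar: the longer, narrower of the two fixed aluminium trays, inside 66 mm (its x) by 170 mm (its y), walls 4 mm thick, floor 4 mm above the table, rim 9 mm above the table. Origin: centre of its underside, on the table.
- glue_bottle: Bystander: small loose white glue bottle with a grey cap, 28 mm across, 62 mm high, standing among the places. Origin: centre of its underside.
- packing_roll: Bystander: large loose roll of packing tape lying flat, 104 mm outside, hole 76 mm, 48 mm high. Origin: centre of its underside.

How it is judged:
By the outcome, as a careful person would: the job done as asked, in the order asked, and still so for the second after the job is handed in, with the robot touching nothing.
It also fails if it takes over 128 s, if anything falls off the work surface, if the arm or the gripper's body presses on something with over 40 N, if the wrist force passes 120 N, or if a joint passes its speed limit or range.

### The arm

A 7-joint arm with a two-finger parallel gripper is mounted at the origin on the work surface. World frame = base frame: x ahead of the robot, y to its left, z up, the work surface at z = 0. Lengths are in m, angles in rad, forces in N, time in s.
With the tool pointing down it reaches from about 0.425 to 0.925 m from the base axis. Payload 6.8 kg.
Tool frame: the origin (TCP) lies at the very end of the fingers, on their centre line; the grasp point (between the pads) lies 19 mm behind it; z points along the fingers, y is the line along which they close (so a half turn about z gives the same grasp; the last joint's range is limited). The gripper opens to 85 mm and grips with 20 to 120 N. Pads are 22 mm wide; open, the fingers measure 114 mm over their backs; the gripper's body (76 mm by 85 mm) begins 54 mm behind the grasp point. The pads swing forward as they close: fully open they stand 13 mm farther back than shut.
Start: joints at [1.183, 0.477, 0.022, 1.555, -0.011, 1.109, -0.083], TCP at [0.186, -0.649, 0.231] pointing down, gripper open.
Joint ranges: [-2.96, 2.96], [-0.34, 2.1], [-1.41, 1.46], [0.24, 2.44], [-1.37, 4.51], [0.17, 1.92], [-2.96, 2.96]. Speed limits (rad/s): [2.39, 2.39, 3.14, 3.14, 3.14, 3.14, 3.14].

### API

Orientations are given as a unit quaternion [w, x, y, z].
In Python, from station import bot gives the robot as it stands. The module is installed in compiled form; this text tells all that it offers.
- The arm moves only by the shell command python3 -m jog 'ROWS' [OPENING] [FORCE]. ROWS is JSON, a list of rows, each a list of 4 numbers: the shift along the tool's x, y, z in cm, then the turn about the tool's z in rad. In form: [[x, y, z, spin], ...]. A call has 1 to 20 rows; each row is the pose to reach, as a shift and turn from the pose commanded when the call began, along the tool's axes at that moment; what a row does not reach only later rows make up. A row lasts 1/12 s, in which the tool goes at most 41.7 mm and 7.16 degrees, less where a joint would pass 70% of its speed; a pose out of reach is approached as far as the arm can. A call with a gripper value outside its range is refused whole. OPENING is the closure, from -1 (fully open) to 1 (shut), set as the call begins (- or left out, the last holds). The fingers move at their own pace and stop on an object; FORCE is the grip in N (left out, the last holds). Time passes only in rows, so rows that repeat a pose let the fingers close. It gives the time, the measured TCP pose, the force, the opening and the grip force at its end, in the units of the state.
- bot.get_obs(): the state, without advancing time (a new reading comes with each control period).
- bot.read_camera(name): name is "scene" or "top" or "wrist"; returns a dict with "pixels" (480x640x3 uint8, red, green, blue), "depth" (480x640 float32, m along the optical axis (not along the pixel's ray), 0 where there is no reading), "fovy" (degrees; the focal length in pixels is half the picture's height over the tangent of half this angle, whatever the lens; pixels are square), "cx", "cy" (the principal point, pixels), "pose" (4x4, takes a point from camera to world coordinates). Camera axes: x right, y down, z forward; pixel columns grow to the right and rows downward; lengths in m; the calibration is good to about 2 mm. A picture is of the moment at which its call begins.
- bot.hand_in(): hands the job in; it is judged then, once.
The state is a dict: "t": time; "q": joint angles; "joint_vel": joint speeds; "joint_torque": joint torques, N m; "eef_pos": TCP position; "tool_rot": TCP orientation; "contact_force": force on the tool from outside, world axes, zero at the start; "torque": the same for the moment, N m; "gripper_width": opening from 0.0 (shut) to 1.0 (fully open); "grasp_force": force on a finger pad.
Only numpy, scipy, OpenCV 4.12 (cv2) and the standard library are available. Lean on these libraries where they do the work, as an engineer would, in place of code of your own. Each camera call takes 0.05 s, during which the arm holds its last target. There are 200 camera calls.

## Working session

There is one attempt and no reset: what is moved stays moved. The work goes in short steps, Python scripts to look and compute and a shell command to move; the robot and the scene stay as the last step left them, time stands still between calls to the robot, and variables do not carry over. Pictures are saved under pics/ and viewed, at most 14 in all, crops included, and the job is handed in when it is done.

```bash
mkdir -p pics; cat > h.py <<'E'
import numpy as np, cv2, pickle
from station import bot
def snap(name,tag):
    c=bot.read_camera(name); pickle.dump(c,open(f'pics/{tag}.pkl','wb')); cv2.imwrite(f'pics/{tag}.png',c['pixels'][:,:,::-1]); return c
def load(tag): return pickle.load(open(f'pics/{tag}.pkl','rb'))
def cloud(c):
    f=240/np.tan(np.radians(c['fovy'])/2); v,u=np.mgrid[:480,:640]; d=c['depth']
    P=np.stack([(u-c['cx'])/f*d,(v-c['cy'])/f*d,d],-1); T=c['pose']
    return P@T[:3,:3].T+T[:3,3]
def ray(c,u,v,z):
    f=240/np.tan(np.radians(c['fovy'])/2); T=c['pose']
    r=T[:3,:3]@np.array([(u-c['cx'])/f,(v-c['cy'])/f,1]); o=T[:3,3]
    return o+r*(z-o[2])/r[2]
E
python3 - <<'E'
from h import *
for n in ('scene','top'):
    c=snap(n,n+'0'); print(n,c['fovy'],c['cx'],c['cy'],c['pose'].round(3).tolist())
o=bot.get_obs()
print({k:np.round(v,3).tolist() for k,v in o.items()})
E
```

```text
scene 51.06472852221748 315.6983666471795 245.36023922713616 [[-0.056, 0.768, -0.638, 1.07], [0.998, 0.054, -0.022, 0.029], [0.018, -0.638, -0.77, 0.716], [0.0, 0.0, 0.0, 1.0]]
top 43.027275307492694 330.9950615523346 226.6557017188777 [[-0.014, -0.992, 0.128, 0.382], [-1.0, 0.014, 0.001, -0.013], [-0.003, -0.128, -0.992, 1.247], [0.0, 0.0, 0.0, 1.0]]
{'t': 0.1, 'q': [1.183, 0.478, 0.022, 1.556, -0.012, 1.109, -0.083], 'joint_vel': [0.0, -0.001, 0.0, 0.0, -0.001, 0.001, -0.001], 'joint_torque': [0.005, -59.777, 1.614, -28.196, 0.013, 0.005, -0.0], 'eef_pos': [0.186, -0.648, 0.23], 'tool_rot': [-0.001, 0.99, 0.139, -0.0], 'contact_force': [0.179, 0.245, -0.204], 'torque': [-0.019, 0.0, 0.021], 'grasp_force': 0.0, 'gripper_width': 0.998}
```

View pics/top0.png

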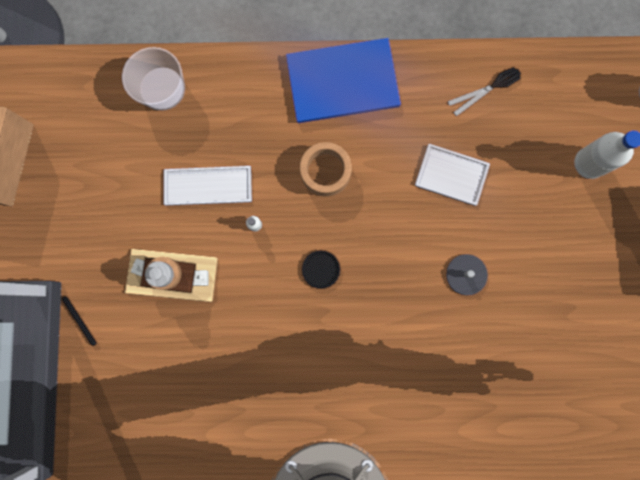

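View pics/scene0.png

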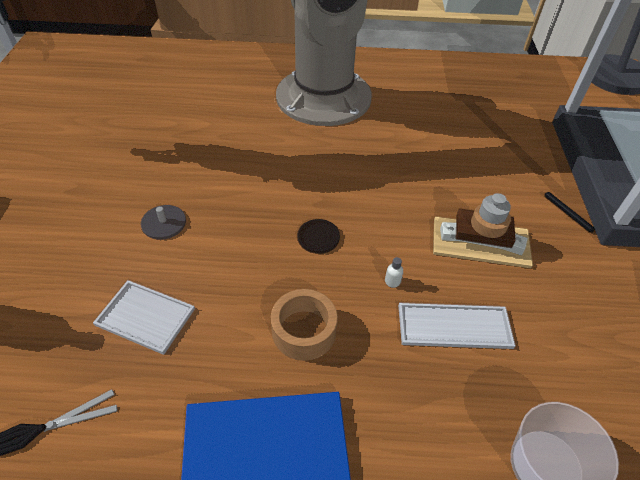

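The top view shows the pile at about (170,273), bar tray (208,186), bottle (254,223), packing roll (325,169), dish (320,270), stand (467,274) and board tray (453,175). The scene view confirms this. Next I'll enlarge the crops.

```bash
python3 - <<'E'
from h import *
t=load('top0');s=load('scene0')
def crop(c,u,v,w,h,k): return cv2.resize(c['pixels'][v:v+h,u:u+w,::-1],None,fx=k,fy=k,interpolation=cv2.INTER_CUBIC)
a=crop(t,120,160,140,150,4);  cv2.imwrite('pics/c1.png',a)          # 560x600
b=np.vstack([crop(t,400,140,100,75,4),crop(t,425,240,100,75,4)]); b2=np.vstack([crop(t,280,240,90,75,4),crop(t,280,135,90,75,4)])
cv2.imwrite('pics/c2.png',np.hstack([b,b2]))
cv2.imwrite('pics/c3.png',crop(s,425,185,115,90,6))
# depth-based heights, both views
for n,c in(('top',t),('scene',s)):
    P=cloud(c); 
    for nm,(x,y) in dict(pile=(0.43,.3),dish=(.4,.02)).items(): pass
    print(n,{p:P[v,u].round(3).tolist() for p,(u,v) in (dict(weight=(157,271),tray=(208,186),dish=(320,270),stand=(455,280),btray=(453,175),base=(140,293),table=(270,320),board=(187,283),barR=(203,277),barL=(137,268),roll=(170,265)) if n=='top' else dict(weight=(497,200),tray=(456,326),dish=(320,236),stand=(150,220),btray=(145,317),base=(500,258),table=(250,260),roll=(485,228),board=(465,235))).items()})
E
```

```text
top {'weight': [0.45, 0.312, 0.118], 'tray': [0.631, 0.242, 0.007], 'dish': [0.454, 0.012, 0.006], 'stand': [0.43, -0.261, 0.011], 'btray': [0.648, -0.267, 0.001], 'base': [0.412, 0.376, 0.011], 'table': [0.355, 0.114, 0.004], 'board': [0.429, 0.271, 0.053], 'barR': [0.442, 0.246, 0.027], 'barL': [0.461, 0.376, 0.035], 'roll': [0.463, 0.299, 0.075]}
scene {'weight': [0.452, 0.312, 0.116], 'tray': [0.634, 0.247, 0.001], 'dish': [0.454, 0.015, 0.001], 'stand': [0.445, -0.308, 0.009], 'btray': [0.653, -0.261, 0.005], 'base': [0.49, 0.342, 0.008], 'table': [0.519, -0.108, -0.001], 'roll': [0.476, 0.301, 0.071], 'board': [0.47, 0.274, 0.043]}
```

View pics/c1.png

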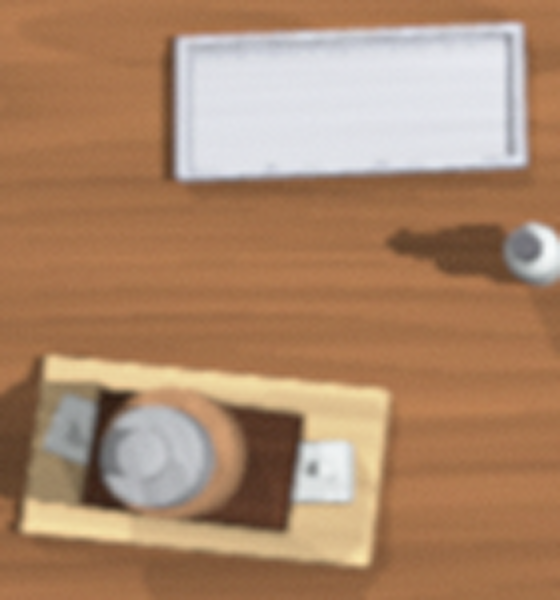

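View pics/c2.png

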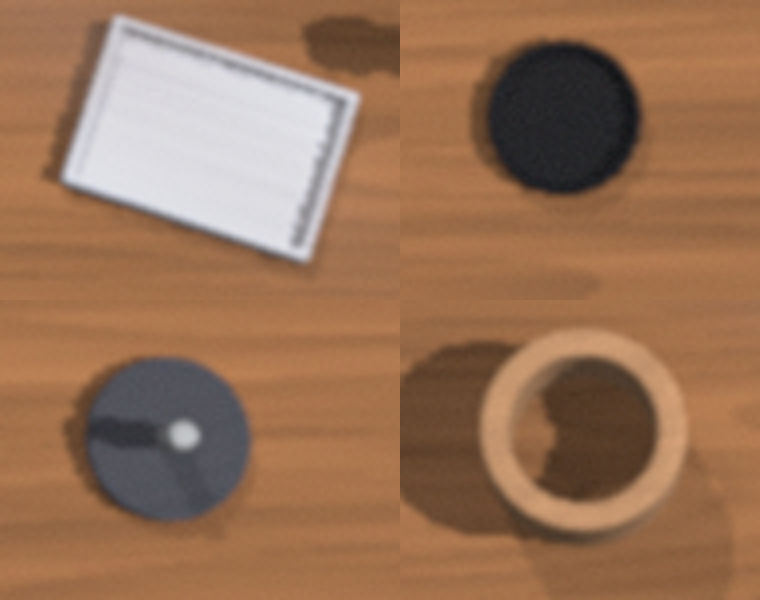

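View pics/c3.png

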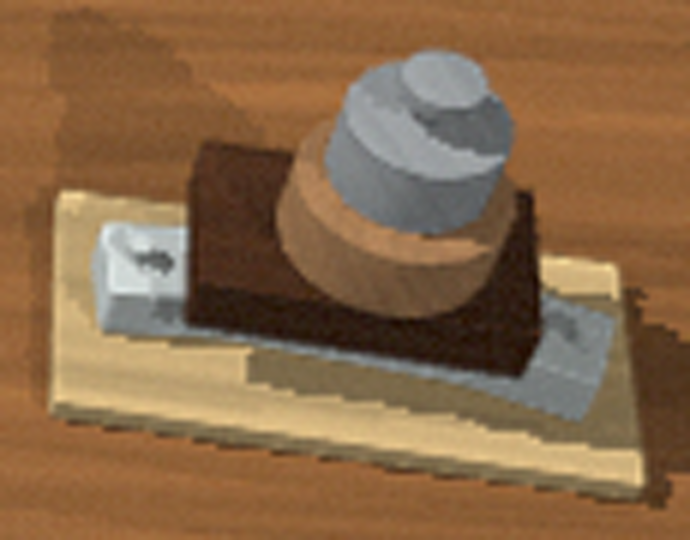

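The crops show, in crop pixels: knob top (151,453), roll centre about (179,453), board right edge (303,415) to (288,530), bar end with pin at right (325,472), both trays' outer corners, post top (184,435) and dish centre (564,117). Next I'll turn these into positions, triangulating with the scene view.

```bash
cat >> h.py <<'E'
def tri(c1,p1,c2,p2):
    A=[];b=[]
    for c,(u,v) in((c1,p1),(c2,p2)):
        o=c['pose'][:3,3]; d=ray(c,u,v,0)-o; d/=np.linalg.norm(d); M=np.eye(3)-np.outer(d,d); A.append(M);b.append(M@o)
    return np.linalg.lstsq(np.vstack(A),np.hstack(b),rcond=None)[0]
E
python3 - <<'E'
from h import *
t=load('top0');s=load('scene0')
m=lambda x,y,u,v,k=4:(u+(x+.5)/k-.5,v+(y+.5)/k-.5)
C1=lambda x,y:m(x,y,120,160); C3=lambda x,y:m(x,y,425,185,6)
pr=lambda n,*a:print(n,*[np.round(x,4) for x in a])
pr('knob',tri(t,C1(151,454),s,C3(446,80)),ray(t,*C1(151,454),.118),ray(s,*C3(446,80),.118))
pr('rollT',ray(t,*C1(179.5,453.5),.077))
bR=[ray(t,*C1(*p),.052) for p in((303,415),(288,530),(82,505),(97,393))]; pr('board',*bR,np.mean(bR,0))
pr('board corner tri',tri(t,C1(303,415),s,C3(205,145)))
pr('barR end',*[ray(t,*C1(*p),.03) for p in((354,440),(352,502),(297,500),(301,440))],'L',*[ray(t,*C1(*p),.03) for p in((68,395),(48,450))])
pr('base',*[ray(t,*C1(*p),.01) for p in((45,355),(390,390),(370,567),(22,534))])
def tray(n,tp,sp):
    T=[tri(t,a,s,b) for a,b in zip(tp,sp)]; A=np.array([ray(t,*a,.009) for a in tp]);B=np.array([ray(s,*b,.009) for b in sp])
    pr(n,np.mean(T,0),A.mean(0),B.mean(0))
    for X in(A,B):
        d=X[1]-X[0]+X[2]-X[3]; print(' angle',np.degrees(np.arctan2(d[1],d[0])),np.linalg.norm(d)/2,np.linalg.norm(X[3]-X[0]))
tray('bartray',[C1(*p) for p in((175,37),(523,24),(527,165),(180,181))],[(514,348),(402,346),(399,304),(509,305)])
tray('boardtray',[m(x,y,400,140) for x,y in((115,15),(360,93),(308,264),(62,180))],[(167,352),(95,321),(128,283),(194,314)])
st=m(169,138.5,425,240);pt=m(184,135,425,240)
pr('stand',ray(t,*st,.008),'post',ray(t,*pt,.04),ray(s,159.5,207.5,.04),tri(t,pt,s,(159.5,207.5)))
d=m(164,117.5,280,240); pr('dish',ray(t,*d,.009),ray(s,319.5,236,.009),tri(t,d,s,(319.5,236)))
pr('bottle',ray(t,*C1(526,247),.062),'pack',ray(t,*m(583.5-400,430-300,280,135),.048))
E
```

```text
knob [0.4463 0.3142 0.1151] [0.4458 0.311  0.118 ] [0.449  0.3153 0.118 ]
rollT [0.4481 0.3091 0.077 ]
board [0.4676 0.2557 0.052 ] [0.4115 0.2622 0.052 ] [0.4251 0.3632 0.052 ] [0.4798 0.3572 0.052 ] [0.446  0.3096 0.052 ]
board corner tri [0.4643 0.2469 0.1023]Traceback (most recent call last):
  File "<stdin>", line 10, in <module>
  File "<stdin>", line 5, in <lambda>
    return _wrapfunc(a, 'round', decimals=decimals, out=out)
    return _wrapit(obj, method, *args, **kwds)
    result = getattr(arr, method)(*args, **kwds)
numpy._core._exceptions._UFuncNoLoopError: ufunc 'multiply' did not contain a loop with signature matching types (dtype('<U1'), dtype('float64')) -> None
```

```bash
sed -i '$a\
def pr(n,*a): print(n,*[x if isinstance(x,str) else np.round(x,4) for x in a])\
def m(x,y,u,v,k=4): return (u+(x+.5)/k-.5,v+(y+.5)/k-.5)' h.py
python3 - <<'E'
from h import *
t=load('top0');s=load('scene0')
C1=lambda x,y:m(x,y,120,160); C3=lambda x,y:m(x,y,425,185,6)
pr('board corner tri',tri(t,C1(288,530),s,C3(205,145)))
pr('barR end',*[ray(t,*C1(*p),.03) for p in((354,440),(352,502),(297,500),(301,440))],'L',*[ray(t,*C1(*p),.03) for p in((68,395),(48,450))])
b=[ray(t,*C1(*p),.01) for p in((45,355),(390,390),(370,567),(22,534))];pr('base',*b,np.mean(b,0))
def tray(n,tp,sp):
    T=[tri(t,a,s,b) for a,b in zip(tp,sp)]; A=np.array([ray(t,*a,.009) for a in tp]);B=np.array([ray(s,*b,.009) for b in sp])
    pr(n,np.mean(T,0),A.mean(0),B.mean(0))
    for X in(A,B):
        d=X[1]-X[0]+X[2]-X[3]; print(' angle',np.degrees(np.arctan2(d[1],d[0])),np.linalg.norm(d)/2,np.linalg.norm(X[3]-X[0]))
tray('bartray',[C1(*p) for p in((175,37),(523,24),(527,165),(180,181))],[(514,348),(402,346),(399,304),(509,305)])
tray('boardtray',[m(x,y,400,140) for x,y in((115,15),(360,93),(308,264),(62,180))],[(167,352),(95,321),(128,283),(194,314)])
st=m(169,138.5,425,240);pt=m(184,135,425,240)
pr('stand',ray(t,*st,.008),'post',ray(t,*pt,.04),ray(s,159.5,207.5,.04),tri(t,pt,s,(159.5,207.5)))
d=m(164,117.5,280,240); pr('dish',ray(t,*d,.009),ray(s,319.5,236,.009),tri(t,d,s,(319.5,236)))
pr('bottle',ray(t,*C1(526,247),.062),'pack',ray(t,*m(583.5-400,430-300,280,135),.048))
E
```

```text
board corner tri [0.4119 0.2657 0.0492]
barR end [0.4563 0.235  0.03  ] [0.4255 0.2356 0.03  ] [0.4269 0.263  0.03  ] [0.4567 0.2615 0.03  ] L [0.4808 0.3786 0.03  ] [0.4534 0.3878 0.03  ]
base [0.5031 0.3973 0.01  ] [0.4827 0.221  0.01  ] [0.3934 0.2302 0.01  ] [0.4124 0.4063 0.01  ] [0.4479 0.3137 0.01  ]
bartray [0.634  0.245  0.0043] [0.6327 0.2428 0.009 ] [0.6366 0.2454 0.009 ]
 angle -88.38468802772088 0.1798393296125869 0.07593202405809447
 angle -87.07957091655399 0.1808498675344855 0.08109526917032933
boardtray [ 0.6494 -0.2637  0.0011] [ 0.6486 -0.2647  0.009 ] [ 0.6541 -0.2586  0.009 ]
 angle -109.56477915460691 0.1330914819944614 0.09226813490057131
 angle -111.63237085745428 0.1362123764167735 0.07549772528866117
stand [ 0.441  -0.2861  0.008 ] post [ 0.4411 -0.2865  0.04  ] [ 0.4399 -0.2838  0.04  ] [ 0.4407 -0.2849  0.0409]
dish [0.4557 0.0106 0.009 ] [0.4616 0.0144 0.009 ] [0.456  0.0125 0.0024]
bottle [0.548  0.1451 0.062 ] pack [ 0.658  -0.0023  0.048 ]
```

```bash
cat >> h.py <<'E'
def go(*pts):
    # world targets (x,y,z,phi_deg) -> tool-axis rows (cm,rad) from present pose
    o=bot.get_obs(); p=o['eef_pos']; q=o['tool_rot']; ph=2*np.arctan2(q[2],q[1])
    print('t',round(float(o['t']),2),'p',np.round(p,4),'phi',round(float(np.degrees(ph)),2),'F',np.round(o['contact_force'],1),'w',round(float(o['gripper_width']),3),'gf',round(float(o['grasp_force']),1))
    for x,y,z,f in pts:
        dx,dy,dz=np.array([x,y,z])-p; s=(ph-np.radians(f)+np.pi)%(2*np.pi)-np.pi
        print([round(float(v),2) for v in(100*(dx*np.cos(ph)+dy*np.sin(ph)),100*(dx*np.sin(ph)-dy*np.cos(ph)),-100*dz)],round(float(s),3))
E
python3 -c "
from h import *
go((.5,-.4,.28,40),(.62,0,.3,60),(.447,.305,.28,82.7))"
```

```text
t 0.1 p [ 0.1863 -0.6482  0.2304] phi 16.03 F [ 0.2  0.2 -0.2] w 0.998 gf 0.0
[37.01, -15.19, -4.96] -0.418
[59.59, -50.32, -6.96] -0.767
[51.39, -84.41, -4.96] -1.164
```

```bash
python3 -m jog '[[37,-15.2,-5,-0.42],[37,-15.2,-5,-0.42],[37,-15.2,-5,-0.42],[37,-15.2,-5,-0.42],[37,-15.2,-5,-0.42],[37,-15.2,-5,-0.42],[37,-15.2,-5,-0.42],[37,-15.2,-5,-0.42],[37,-15.2,-5,-0.42],[59.6,-50.3,-7,-0.77],[59.6,-50.3,-7,-0.77],[59.6,-50.3,-7,-0.77],[59.6,-50.3,-7,-0.77],[59.6,-50.3,-7,-0.77],[59.6,-50.3,-7,-0.77],[59.6,-50.3,-7,-0.77],[59.6,-50.3,-7,-0.77],[59.6,-50.3,-7,-0.77],[59.6,-50.3,-7,-0.77],[59.6,-50.3,-7,-0.77]]' -1 60
python3 -c "
from h import *
go((.447,.311,.28,82.7)); print(bot.get_obs()['q'])"
```

```text
t: 1.77
eef_pos: [0.6207, 0.0051, 0.3013]
tool_rot: [-0.001, 0.864, 0.503, 0.001]
contact_force: [0.5, -0.1, -0.7]
gripper_width: 0.999
grasp_force: 0.0
t 1.77 p [0.6207 0.0051 0.3013] phi 60.44 F [ 0.5 -0.1 -0.7] w 0.999 gf 0.0
[18.04, -30.2, 2.13] -0.388
[ 0.21652587  0.36664634 -0.42997034  1.58411847  0.15697945  1.22509239
 -0.75735907]
```

```bash
python3 -m jog '[[18,-30.2,2.1,-0.39],[18,-30.2,2.1,-0.39],[18,-30.2,2.1,-0.39],[18,-30.2,2.1,-0.39],[18,-30.2,2.1,-0.39],[18,-30.2,2.1,-0.39],[18,-30.2,2.1,-0.39],[18,-30.2,2.1,-0.39],[18,-30.2,2.1,-0.39],[18,-30.2,2.1,-0.39],[18,-30.2,2.1,-0.39],[18,-30.2,2.1,-0.39],[18,-30.2,2.1,-0.39]]'
python3 - <<'E'
from h import *
c=snap('wrist','w1'); print(c['fovy'],c['cx'],c['cy'],c['pose'].round(3).tolist())
go((.447,.311,.15,82.7)); print(bot.get_obs()['q'])
E
```

```text
t: 2.85
eef_pos: [0.449, 0.3041, 0.28]
tool_rot: [0.0, 0.753, 0.658, -0.0]
contact_force: [-0.7, 0.4, 0.2]
gripper_width: 1.002
grasp_force: 0.0
69.6618485960964 316.7365357372219 239.5860745947202 [[0.991, -0.128, -0.036, 0.458], [-0.133, -0.956, -0.262, 0.37], [-0.001, 0.265, -0.964, 0.422], [0.0, 0.0, 0.0, 1.0]]
t 2.9 p [0.449  0.3041 0.2801] phi 82.33 F [-0.  -0.6  0.5] w 1.001 gf 0.0
[0.65, -0.29, 13.01] -0.006
[-0.15885993  0.28102528 -0.66436722  1.77989524  0.18938354  1.14562604
 -1.01675588]
```

View pics/w1.png

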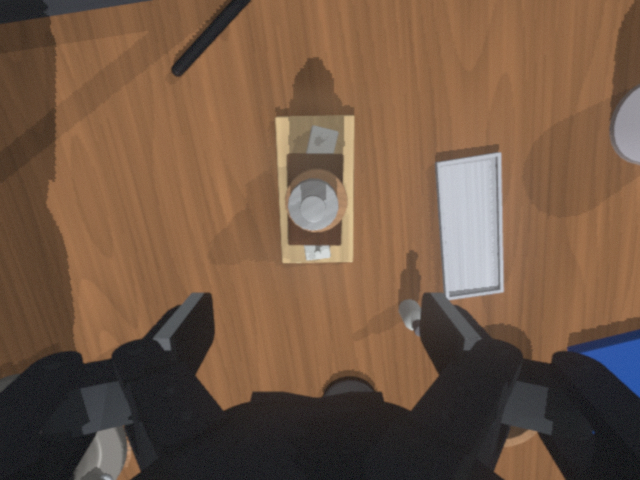

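The wrist view shows the knob at (313,208), the roll around (317,203), the board's edges upright at columns 288 and 342 (so phi 82° matches it), and the bar tray's corners at (437,162), (500,153), (503,293) and (448,299).

```bash
python3 - <<'E'
from h import *
t=load('top0');w=load('w1');C1=lambda x,y:m(x,y,120,160)
cv2.imwrite('pics/w1c.png',cv2.resize(w['pixels'][100:310,265:515,::-1],None,fx=3.2,fy=2.8,interpolation=cv2.INTER_CUBIC)[:600,:800])
k=(313,208); pr('knob',tri(t,C1(151,454),w,k),ray(w,*k,.118))
pr('roll',ray(w,316.5,203,.077),tri(t,C1(179.5,453.5),w,(316.5,203)))
b=np.array([ray(w,*p,.052) for p in((288,154),(343,153),(342,245),(288,245))]);pr('board',*b,b.mean(0))
X=np.array([ray(w,*p,.009) for p in((437,162),(500,153),(503,293),(448,299))]);pr('tray',X.mean(0),*X)
d=X[0]-X[3]+X[1]-X[2]; print(np.degrees(np.arctan2(d[1],d[0])))
# fit circle: steel body via depth band
P=cloud(w); 
for lo,hi in((.094,.107),(.108,.125),(.069,.083),(.045,.058)):
    M=(P[...,2]>lo)&(P[...,2]<hi)&(abs(P[...,0]-.447)<.08)&(abs(P[...,1]-.31)<.09)
    q=P[M]; (c,r)=cv2.minEnclosingCircle(q[:,:2].astype(np.float32)); pr(str(lo),q.mean(0),np.array(c),r,len(q),(q.min(0)+q.max(0))/2)
    if lo==.045: print(cv2.minAreaRect(q[:,:2].astype(np.float32)))
E
```

```text
knob [0.4466 0.3144 0.1062] [0.4472 0.3164 0.118 ]
roll [0.4499 0.3138 0.077 ] [0.4492 0.3121 0.0659]
board [0.4267 0.3647 0.052 ] [0.4836 0.3581 0.052 ] [0.4713 0.2591 0.052 ] [0.4115 0.2671 0.052 ] [0.4483 0.3122 0.052 ]
tray [0.6338 0.2435 0.009 ] [0.5944 0.332  0.009 ] [0.6672 0.3325 0.009 ] [0.6722 0.1542 0.009 ] [0.6013 0.1552 0.009 ]
91.93231894358622
0.094 [0.4468 0.3177 0.1006] [0.4463 0.3159] 0.0241 1425 [0.4465 0.3162 0.0987]
0.108 [0.4466 0.3164 0.1165] [0.4466 0.3159] 0.0121 558 [0.4466 0.3159 0.1147]
0.069 [0.4562 0.3231 0.0762] [0.4491 0.3155] 0.0319 1031 [0.449  0.3155 0.0762]
0.045 [0.4467 0.3156 0.0513] [0.4476 0.3121] 0.0572 2090 [0.4475 0.3118 0.0529]
((0.4469922184944153, 0.311726838350296), (0.09996004402637482, 0.060076866298913956), 81.86783599853516)
```

```bash
python3 -c "
from h import *
go((.4465,.3155,.13,82),(.4465,.3155,.083,82),(.4465,.3155,.22,82))"
```

```text
t 2.9 p [0.449  0.3041 0.2801] phi 82.33 F [-0.  -0.6  0.5] w 1.001 gf 0.0
[1.09, -0.4, 15.01] 0.006
[1.09, -0.4, 19.71] 0.006
[1.09, -0.4, 6.01] 0.006
```

```bash
python3 -m jog '[[1.1,-0.4,4,0.006],[1.1,-0.4,8,0.006],[1.1,-0.4,12,0.006],[1.1,-0.4,15,0.006],[1.1,-0.4,17,0.006],[1.1,-0.4,18.7,0.006],[1.1,-0.4,19.7,0.006],[1.1,-0.4,19.7,0.006]]' -1 60
python3 -m jog '[[0,0,0,0],[0,0,0,0],[0,0,0,0],[0,0,0,0],[0,0,0,0],[0,0,0,0],[0,0,0,0],[0,0,0,0],[0,0,0,0],[0,0,0,0],[0,0,0,0],[0,0,0,0]]' 1 60
python3 -c "
from h import *
go((.4465,.3155,.083,82))"
```

```text
t: 3.57
eef_pos: [0.4451, 0.3153, 0.0813]
tool_rot: [-0.0, 0.754, 0.656, -0.002]
contact_force: [-0.8, 0.9, 0.6]
gripper_width: 0.998
grasp_force: 0.0
t: 4.57
eef_pos: [0.4466, 0.3177, 0.0851]
tool_rot: [0.0, 0.754, 0.657, 0.001]
contact_force: [0.4, -1.5, 6.6]
gripper_width: 0.529
grasp_force: 60.8
t 4.57 p [0.4466 0.3177 0.0851] phi 82.12 F [ 0.4 -1.5  6.6] w 0.529 gf 60.8
[-0.22, 0.02, 0.21] 0.002
```

```bash
python3 -m jog '[[0,0,-0.3,0],[0,0,-1,0],[0,0,-2,0],[0,0,-4,0],[0,0,-7,0],[0,0,-10,0],[0,0,-13,0],[0,0,-13,0],[0,0,-13,0]]'
python3 - <<'E'
from h import *
snap('wrist','w2')
go((.60,.12,.22,82),(.456,.012,.15,82),(.456,.012,.02,82)); print(bot.get_obs()['q'])
E
```

```text
t: 5.32
eef_pos: [0.4462, 0.3178, 0.2155]
tool_rot: [0.0, 0.754, 0.657, 0.002]
contact_force: [0.1, 0.1, -4.3]
gripper_width: 0.53
grasp_force: 62.5
t 5.37 p [0.4453 0.3168 0.2136] phi 82.14 F [-0.8 -0.5 -4.9] w 0.531 gf 62.5
[-17.38, 18.01, -0.64] 0.002
[-30.05, 5.22, 6.36] 0.002
[-30.05, 5.22, 19.36] 0.002
[-0.20159597  0.35674992 -0.65551202  1.84918725  0.25338877  1.01937206
 -1.09788986]
```

View pics/w2.png

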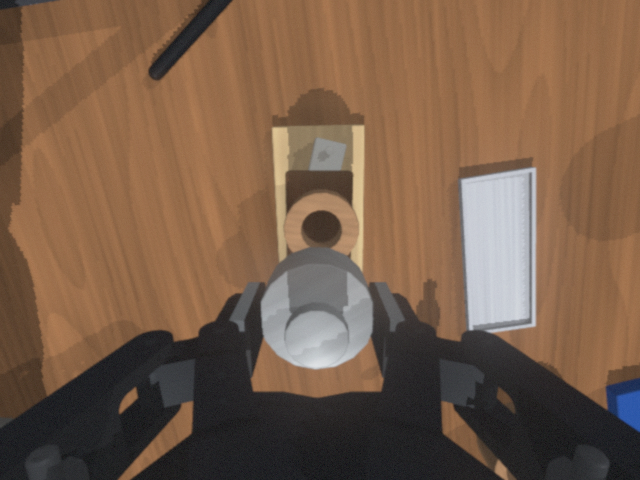

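```bash
python3 -m jog '[[-4,0.7,0,0],[-8,1.4,0,0],[-12,2.1,0,0],[-16,2.8,0,0],[-20,3.5,1,0],[-24,4.2,2,0],[-27,4.7,4,0],[-29,5,6,0],[-30.1,5.2,8,0],[-30.1,5.2,10,0],[-30.1,5.2,12,0],[-30.1,5.2,14,0],[-30.1,5.2,16,0],[-30.1,5.2,16,0],[-30.1,5.2,16,0]]'
python3 - <<'E'
from h import *
c=snap('wrist','w3'); snap('scene','s3'); go((.456,.012,.01,82))
P=cloud(load('top0'))
M=(abs(P[...,0]-.456)<.06)&(abs(P[...,1]-.012)<.06)&(load('top0')['pixels'].max(-1)<60)
print(P[M].mean(0).round(4),(P[M].min(0)+P[M].max(0))/2,M.sum())
E
```

```text
t: 6.62
eef_pos: [0.4538, 0.0118, 0.0519]
tool_rot: [-0.002, 0.754, 0.657, -0.002]
contact_force: [0.3, 0.3, -3.6]
gripper_width: 0.529
grasp_force: 63.5
t 6.72 p [0.456  0.012  0.0537] phi 82.16 F [-0.1  0.3 -3.5] w 0.526 gf 63.5
[-0.0, 0.0, 4.37] 0.003
[0.4557 0.0114 0.0047] [0.45595661 0.01086179 0.00671599] 1093
```

View pics/w3.png

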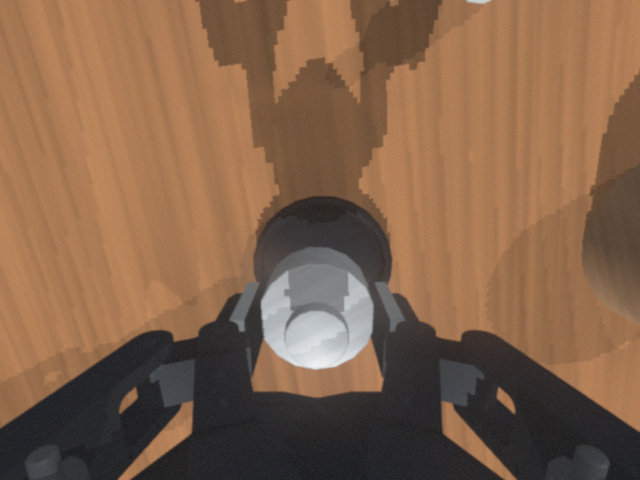

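The weight (about (317,310)) hangs straight over the dish (about (322,250)). Lowering now.

```bash
python3 -m jog '[[0,0,1,0],[0,0,2,0],[0,0,3,0],[0,0,3.6,0],[0,0,4,0],[0,0,4.2,0],[0,0,4.3,0],[0,0,4.3,0]]'
python3 -m jog '[[0,0,0,0],[0,0,0,0]]'
```

```text
t: 7.38
eef_pos: [0.4553, 0.0118, 0.011]
tool_rot: [0.0, 0.754, 0.657, -0.001]
contact_force: [-5.1, -0.6, 11.4]
gripper_width: 0.528
grasp_force: 65.2
t: 7.55
eef_pos: [0.4553, 0.0118, 0.011]
tool_rot: [0.0, 0.754, 0.657, -0.001]
contact_force: [-6.0, 0.3, 10.9]
gripper_width: 0.532
grasp_force: 65.2
```

```bash
python3 -m jog '[[0,0,0,0],[0,0,0,0],[0,0,0,0],[0,0,0,0],[0,0,0,0],[0,0,0,0],[0,0,0,0],[0,0,-1,0],[0,0,-3,0],[0,0,-6,0],[0,0,-10,0],[0,0,-14,0],[0,0,-18,0],[0,0,-18,0]]' -1
python3 - <<'E'
from h import *
w=snap('wrist','w4'); snap('top','t4')
P=cloud(w)
M=(P[...,2]>.012)&(P[...,2]<.05)&(abs(P[...,0]-.456)<.05)&(abs(P[...,1]-.012)<.05); q=P[M]
print(cv2.minEnclosingCircle(q[:,:2].astype(np.float32)),q[:,2].max())
go((.449,.315,.19,82))
P=cloud(load('t4'))
M=(P[...,2]>.069)&(P[...,2]<.085)&(abs(P[...,0]-.447)<.08)&(abs(P[...,1]-.31)<.09); q=P[M];print(len(q),cv2.minEnclosingCircle(q[:,:2].astype(np.float32)))
E
```

```text
t: 8.72
eef_pos: [0.4601, 0.0129, 0.1981]
tool_rot: [0.004, 0.754, 0.657, 0.005]
contact_force: [0.3, 1.4, -0.2]
gripper_width: 0.997
grasp_force: 0.0
((0.45484477281570435, 0.01024570968002081), 0.024056056514382362) 0.045071178749220286
t 8.82 p [0.4569 0.0118 0.1926] phi 82.13 F [-0.3  0.1 -0.7] w 1.0 gf 0.0
[29.92, -4.93, 0.26] 0.002
660 ((0.449227511882782, 0.3157038688659668), 0.03231936693191528)
```

```bash
python3 -m jog '[[4,-0.65,0,0],[8,-1.3,0,0],[12,-2,0,0],[16,-2.65,0,0],[20,-3.3,0,0],[24,-4,0,0],[27,-4.5,0,0],[29,-4.8,2,0],[29.9,-4.93,4,0],[29.9,-4.93,6,0],[29.9,-4.93,8,0],[29.9,-4.93,8,0],[29.9,-4.93,8,0]]'
python3 - <<'E'
from h import *
bot.read_camera('wrist');go((.4492,.3155,.052,82));bot.read_camera('wrist');go((.4492,.3155,.052,82))
E
```

```text
t: 9.9
eef_pos: [0.4464, 0.3138, 0.1086]
tool_rot: [-0.0, 0.754, 0.657, -0.002]
contact_force: [0.0, 0.5, 0.2]
gripper_width: 0.999
grasp_force: 0.0
t 9.95 p [0.4473 0.3145 0.1099] phi 82.17 F [-0.3 -1.1  0.1] w 1.002 gf 0.0
[0.13, 0.18, 5.79] 0.003
t 10.0 p [0.4479 0.3149 0.1108] phi 82.15 F [-0.5  0.2 -0.6] w 1.0 gf 0.0
[0.08, 0.12, 5.88] 0.003
```

```bash
python3 -m jog '[[0.1,0.1,2,0],[0.1,0.1,4,0],[0.1,0.1,5.2,0],[0.1,0.1,5.8,0],[0.1,0.1,5.8,0],[0.1,0.1,5.8,0]]' -1
python3 -m jog '[[0,0,0,0],[0,0,0,0],[0,0,0,0],[0,0,0,0],[0,0,0,0],[0,0,0,0],[0,0,0,0],[0,0,0,0]]' 1 40
python3 -m jog '[[0,0,-0.3,0],[0,0,-1,0],[0,0,-3,0],[0,0,-6,0],[0,0,-10,0],[0,0,-13,0],[0,0,-13,0],[0,0,-13,0]]'
python3 - <<'E'
from h import *
w=snap('wrist','w5')
P=cloud(w)
M=(P[...,2]>.045)&(P[...,2]<.058)&(abs(P[...,0]-.447)<.08)&(abs(P[...,1]-.31)<.09); q=P[M];print(len(q),cv2.minAreaRect(q[:,:2].astype(np.float32)))
go((.6,.0,.18,82),(.441,-.286,.12,16))
print(bot.get_obs()['q'])
E
```

```text
t: 10.5
eef_pos: [0.4493, 0.3159, 0.053]
tool_rot: [0.0, 0.754, 0.657, 0.0]
contact_force: [0.3, -0.1, 0.3]
gripper_width: 1.002
grasp_force: 0.0
t: 11.17
eef_pos: [0.4497, 0.3162, 0.0539]
tool_rot: [0.0, 0.754, 0.657, 0.001]
contact_force: [-1.3, -1.5, 7.8]
gripper_width: 0.735
grasp_force: 42.2
t: 11.83
eef_pos: [0.45, 0.3164, 0.1847]
tool_rot: [0.0, 0.754, 0.657, 0.002]
contact_force: [-0.5, -0.2, -1.1]
gripper_width: 0.734
grasp_force: 44.1
4796 ((0.44726407527923584, 0.31211239099502563), (0.10014975070953369, 0.06005946919322014), 81.86685180664062)
t 11.88 p [0.4492 0.3154 0.1829] phi 82.13 F [-0.8  0.3 -0.8] w 0.735 gf 44.1
[-29.18, 19.26, 0.29] 0.002
[-59.69, 7.42, 6.29] 1.154
[-0.19755131  0.39993514 -0.6606028   1.87426975  0.29578217  0.96508187
 -1.12762728]
```

View pics/w5.png

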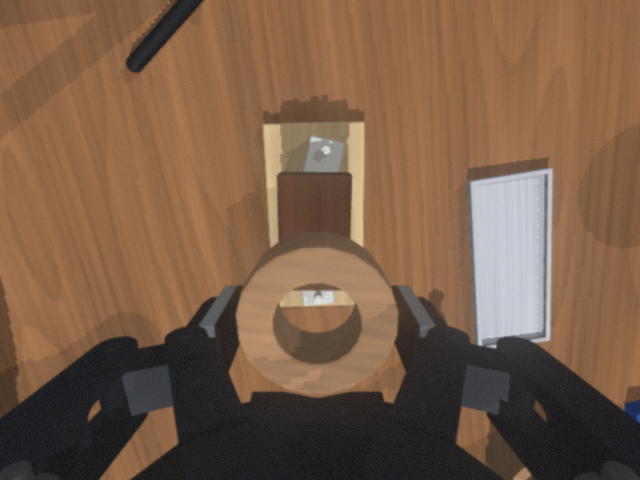

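The roll is held level (about (318,315)), and the board and bar have not moved. Carrying it over the stand.

```bash
python3 -m jog '[[-4,2,0,0.05],[-8,4,0,0.1],[-12,6,0,0.15],[-16,8,0,0.2],[-20,9.5,0,0.25],[-24,11,0,0.3],[-28,12,0,0.35],[-32,12,0,0.4],[-36,11.5,0,0.45],[-40,11,0,0.5],[-44,10.4,0,0.55],[-48,9.6,0,0.6],[-52,8.8,0,0.65],[-56,8,2,0.7],[-59,7.5,4,0.7],[-59.7,7.4,6,0.7],[-59.7,7.4,7,0.7],[-59.7,7.4,7,0.7],[-59.7,7.4,7,0.7]]'
python3 - <<'E'
from h import *
w=snap('wrist','w6'); t=snap('top','t6'); cv2.imwrite('pics/t6c.png',cv2.resize(t['pixels'][225:325,405:535,::-1],None,fx=6,fy=6,interpolation=cv2.INTER_CUBIC))
go((.4408,-.2855,.055,42))
P=cloud(w); M=(P[...,2]>.105)&(P[...,2]<.16)&(abs(P[...,0]-.44)<.034)&(abs(P[...,1]+.285)<.034); q=P[M]
print(len(q), q[:,2].max(), np.median(q,0))
E
```

```text
t: 13.47
eef_pos: [0.4407, -0.284, 0.1114]
tool_rot: [-0.001, 0.933, 0.36, -0.001]
contact_force: [0.0, 0.1, -0.7]
gripper_width: 0.737
grasp_force: 44.2
t 13.57 p [ 0.4421 -0.2843  0.113 ] phi 42.21 F [ 0.   0.1 -0.9] w 0.739 gf 44.2
[-0.17, 0.0, 5.8] 0.004
21408 0.15994779803145748 [ 0.44289549 -0.28388005  0.133693  ]
```

View pics/w6.png

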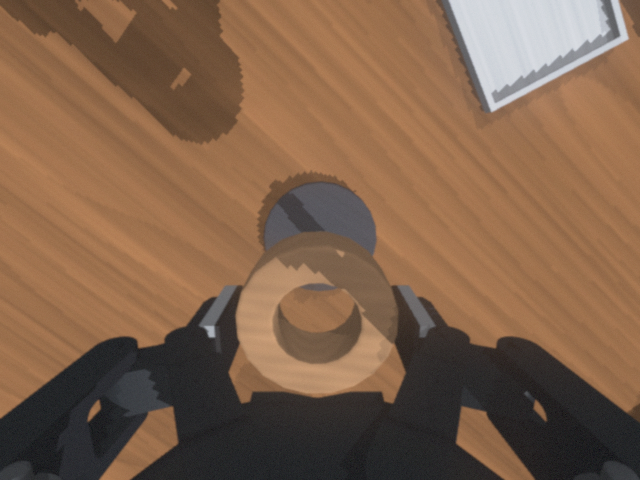

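The roll's hole (column 317) lines up with the stand (column 320), and the measured pose is 2 mm off in tool x. Lowering with a check partway.

```bash
python3 -m jog '[[-0.15,0,2,0],[-0.15,0,4,0],[-0.15,0,5.5,0],[-0.15,0,6.5,0],[-0.15,0,7.5,0],[-0.15,0,8.5,0],[-0.15,0,8.5,0]]'
python3 -m jog '[[0,0,0.8,0],[0,0,1.4,0],[0,0,1.8,0],[0,0,1.8,0],[0,0,1.8,0]]'
```

```text
t: 14.15
eef_pos: [0.4394, -0.2862, 0.0262]
tool_rot: [-0.001, 0.933, 0.359, -0.0]
contact_force: [-0.3, 0.7, -1.2]
gripper_width: 0.736
grasp_force: 44.2
t: 14.57
eef_pos: [0.4398, -0.287, 0.0099]
tool_rot: [0.0, 0.933, 0.359, -0.0]
contact_force: [-2.4, 1.6, 6.2]
gripper_width: 0.74
grasp_force: 44.8
```

```bash
python3 -m jog '[[0,0,0,0],[0,0,0,0],[0,0,0,0],[0,0,0,0],[0,0,0,0],[0,0,-1,0],[0,0,-3,0],[0,0,-6,0],[0,0,-10,0],[0,0,-14,0],[0,0,-17,0],[0,0,-18,0],[0,0,-18,0]]' -1
python3 - <<'E'
from h import *
w=snap('wrist','w7')
P=cloud(w)
M=(P[...,2]>.028)&(P[...,2]<.037)&(abs(P[...,0]-.44)<.05)&(abs(P[...,1]+.286)<.05); q=P[M]
print(cv2.minEnclosingCircle(q[:,:2].astype(np.float32)),np.median(q[:,2]))
# board tray from wrist: bright pixels
g=w['pixels'].min(-1); M=(g>130)&(P[...,2]<.03)&(abs(P[...,0]-.65)<.13)&(abs(P[...,1]+.264)<.13)
q=P[M]; print(M.sum(),cv2.minAreaRect(q[:,:2].astype(np.float32)),np.percentile(q[:,2],[5,50,95,99]))
go((.6,0,.19,60),(.4473,.3121,.15,81.9))
E
```

```text
t: 15.65
eef_pos: [0.4414, -0.2878, 0.193]
tool_rot: [0.003, 0.933, 0.359, 0.002]
contact_force: [-0.3, 0.6, -0.2]
gripper_width: 1.0
grasp_force: 0.0
((0.43946290016174316, -0.2873859107494354), 0.03188132122159004) 0.03229769103557739
11011 ((0.6473193764686584, -0.2788081765174866), (0.10629557818174362, 0.09916563332080841), 70.5681381225586) [0.00189641 0.00335126 0.00848198 0.00946466]
t 15.7 p [ 0.4401 -0.2872  0.1907] phi 42.03 F [-0.8  0.7 -1.2] w 1.001 gf 0.0
[31.11, -10.63, 0.07] -0.314
[40.66, -44.04, 4.07] -0.696
```

View pics/w7.png

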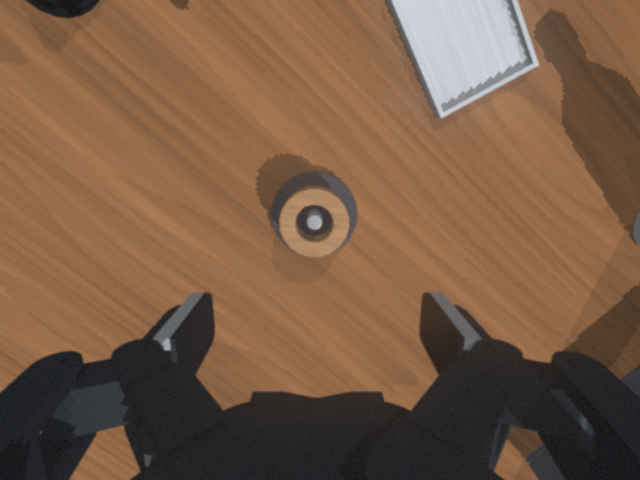

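The roll sits over the post on its foot ((315,220), top at 32 mm). Now the board.

```bash
python3 -m jog '[[4,-2,0,-0.05],[8,-4,0,-0.1],[12,-6,0,-0.15],[16,-8,0,-0.2],[20,-10,0,-0.25],[23,-12,0,-0.3],[26,-15,0,-0.35],[28,-18,0,-0.4],[30,-21.5,0,-0.45],[32,-25,0,-0.5],[34,-28.5,0,-0.55],[36,-32,0,-0.6],[37.5,-35.5,0,-0.65],[39,-39,0,-0.696],[40,-42,1,-0.696],[40.66,-44.04,2,-0.696],[40.66,-44.04,4,-0.696],[40.66,-44.04,6,-0.696],[40.66,-44.04,8,-0.696],[40.66,-44.04,8,-0.696]]'
python3 - <<'E'
from h import *
for i in range(2): bot.read_camera('wrist');go((.4473,.3121,.031,81.9))
E
```

```text
t: 17.37
eef_pos: [0.4433, 0.3099, 0.1039]
tool_rot: [-0.001, 0.755, 0.656, -0.005]
contact_force: [-0.2, -1.1, -0.2]
gripper_width: 1.005
grasp_force: 0.0
t 17.42 p [0.4443 0.3107 0.106 ] phi 81.97 F [-0.1 -0.3  1.1] w 0.999 gf 0.0
[0.18, 0.28, 7.5] 0.001
t 17.47 p [0.4454 0.3117 0.1078] phi 81.95 F [ 0.8 -0.4  1. ] w 1.001 gf 0.0
[0.06, 0.18, 7.68] 0.001
```

```bash
python3 -m jog '[[0,0.1,2,0],[0,0.1,4,0],[0,0.1,4,0],[0,0.1,4,0],[0,0.1,4,0]]'
python3 - <<'E'
from h import *
for i in range(2): bot.read_camera('wrist');go((.4473,.3121,.031,81.9))
E
```

```text
t: 17.88
eef_pos: [0.4482, 0.3129, 0.0706]
tool_rot: [-0.0, 0.755, 0.656, 0.001]
contact_force: [-1.1, -0.3, 0.2]
gripper_width: 0.998
grasp_force: 0.0
t 17.93 p [0.4484 0.3131 0.0708] phi 81.92 F [-0.5 -0.6  1.3] w 0.996 gf 0.0
[-0.11, -0.09, 3.98] 0.0
t 17.98 p [0.4485 0.313  0.0708] phi 81.91 F [0.4 0.4 0.7] w 0.999 gf 0.0
[-0.11, -0.1, 3.98] 0.0
```

```bash
python3 -m jog '[[-0.1,-0.1,1.5,0],[-0.1,-0.1,3,0],[-0.1,-0.1,4,0],[-0.1,-0.1,4,0],[-0.1,-0.1,4,0]]' -1
python3 -m jog '[[0,0,0,0],[0,0,0,0],[0,0,0,0],[0,0,0,0],[0,0,0,0],[0,0,0,0],[0,0,0,0],[0,0,0,0],[0,0,0,0],[0,0,0,0]]' 1 50
python3 -m jog '[[0,0,-0.3,0],[0,0,-1,0],[0,0,-3,0],[0,0,-6,0],[0,0,-10,0],[0,0,-14,0],[0,0,-16,0],[0,0,-16,0],[0,0,-16,0]]'
python3 - <<'E'
from h import *
w=snap('wrist','w8'); snap('top','t8')
go((.649,-.264,.19,70.5))
E
```

```text
t: 18.4
eef_pos: [0.4466, 0.3116, 0.0295]
tool_rot: [-0.0, 0.755, 0.656, -0.0]
contact_force: [0.6, 0.2, 0.5]
gripper_width: 1.002
grasp_force: 0.0
t: 19.23
eef_pos: [0.4472, 0.312, 0.0304]
tool_rot: [0.0, 0.755, 0.655, 0.001]
contact_force: [-1.3, -1.3, 5.4]
gripper_width: 0.69
grasp_force: 53.9
t: 19.98
eef_pos: [0.447, 0.3117, 0.1907]
tool_rot: [0.0, 0.755, 0.655, 0.001]
contact_force: [0.3, -0.1, -2.9]
gripper_width: 0.694
grasp_force: 54.4
t 20.08 p [0.4459 0.3105 0.1882] phi 81.91 F [ 0.8 -1.1 -1.8] w 0.687 gf 54.4
[-54.02, 28.19, -0.18] 0.199
```

View pics/w8.png

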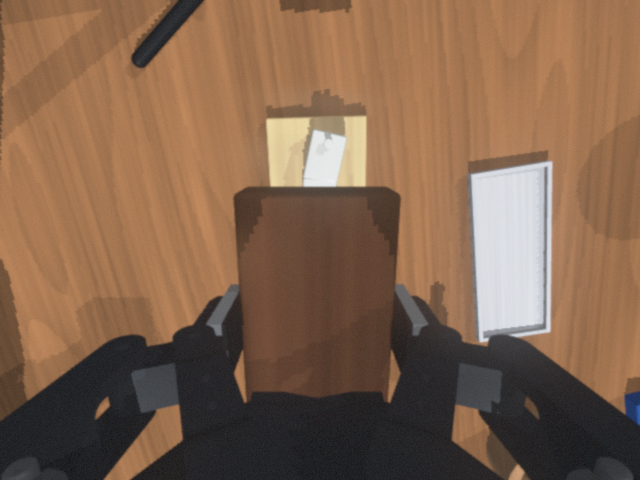

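The board is held level and square, and the bar stays on its base. Carrying it to the board tray; meanwhile I'll refit both trays from the top view.

```bash
python3 -m jog '[[-4,2.1,0,0.012],[-8,4.2,0,0.024],[-12,6.3,0,0.036],[-16,8.3,0,0.05],[-19.5,10.2,0,0.065],[-23,12,0,0.08],[-26.5,13.8,0,0.09],[-30,15.7,0,0.1],[-33.5,17.5,0,0.12],[-37,19.3,0,0.13],[-40.5,21.1,0,0.15],[-44,23,0,0.16],[-47.5,24.8,0,0.18],[-51,26.6,0,0.19],[-53.5,27.9,1,0.199],[-54,28.2,3,0.199],[-54,28.2,5,0.199],[-54,28.2,7,0.199],[-54,28.2,8,0.199],[-54,28.2,8,0.199]]'
python3 - <<'E'
from h import *
w=snap('wrist','w9')
for n in('top0','t4','t6','t8'):
  t=load(n); 
  for nm,(x,y) in dict(board=(.649,-.264),bar=(.634,.244)).items():
    P=cloud(t); 
    M=((t['pixels'].min(-1)>110)&(abs(P[...,0]-x)<.09)&(abs(P[...,1]-y)<.12)).astype(np.uint8)
    ct=max(cv2.findContours(M,0,2)[0],key=cv2.contourArea).reshape(-1,2)
    q=np.array([ray(t,u,v,.009)[:2] for u,v in ct],np.float32); print(n,nm,cv2.minAreaRect(q))
for i in range(2): bot.read_camera('wrist');go((.649,-.264,.006,70.5))
E
```

```text
t: 21.75
eef_pos: [0.6469, -0.2617, 0.1043]
tool_rot: [-0.003, 0.816, 0.578, -0.002]
contact_force: [0.3, 0.4, -1.6]
gripper_width: 0.69
grasp_force: 54.3
top0 board ((0.6490845680236816, -0.26463332772254944), (0.13633275032043457, 0.09614210575819016), 70.67127990722656)
top0 bar ((0.6331454515457153, 0.24236923456192017), (0.07864562422037125, 0.18088547885417938), 1.3670485019683838)
t4 board ((0.6490543484687805, -0.2645958662033081), (0.13593706488609314, 0.09604457765817642), 70.48052215576172)
t4 bar ((0.6331535577774048, 0.24251234531402588), (0.07826285064220428, 0.18070895969867706), 1.4519027471542358)
t6 board ((0.6490472555160522, -0.2645339369773865), (0.13656702637672424, 0.09618845582008362), 70.34481048583984)
t6 bar ((0.6330078840255737, 0.24335896968841553), (0.07870889455080032, 0.182989701628685), 1.4666399955749512)
t8 board ((0.6491596698760986, -0.2645986080169678), (0.1361430138349533, 0.09591492265462875), 70.70527648925781)
t8 bar ((0.6331489682197571, 0.24237000942230225), (0.07841482758522034, 0.18091964721679688), 1.394623875617981)
t 21.85 p [ 0.6495 -0.2623  0.1086] phi 70.55 F [ 0.  -0.3 -0.7] w 0.692 gf 54.3
[-0.17, 0.0, 10.26] 0.001
t 21.9 p [ 0.6503 -0.2626  0.1098] phi 70.55 F [ 0.2  0.  -0.7] w 0.691 gf 54.3
[-0.18, -0.08, 10.38] 0.001
```

View pics/w9.png

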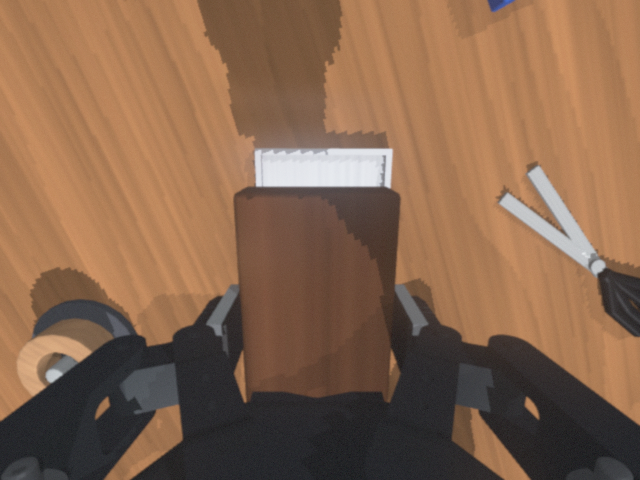

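The tray shows evenly on both sides ahead of the board (edges at 257 and 391, board 238 to 398), and the angles agree. Lowering.

```bash
python3 -m jog '[[-0.2,0,2,0],[-0.2,0,4,0],[-0.2,0,6,0],[-0.2,0,7.5,0],[-0.2,0,8.5,0],[-0.2,0,9,0],[-0.2,0,9,0],[-0.2,0,9,0]]'
python3 -c "
from h import *
bot.read_camera('wrist');go((.649,-.2645,.005,70.5))"
```

```text
t: 22.57
eef_pos: [0.6499, -0.2648, 0.0201]
tool_rot: [0.0, 0.817, 0.577, 0.0]
contact_force: [0.1, -0.2, -1.3]
gripper_width: 0.694
grasp_force: 54.4
t 22.62 p [ 0.6501 -0.2649  0.0205] phi 70.52 F [-0.  -0.1 -1.4] w 0.687 gf 54.4
[-0.0, -0.12, 1.55] 0.0
```

```bash
python3 -m jog '[[0,-0.1,0.6,0],[0,-0.1,1.1,0],[0,-0.1,1.4,0],[0,-0.1,1.55,0],[0,-0.1,1.55,0],[0,-0.1,1.55,0]]'
```

```text
t: 23.12
eef_pos: [0.6482, -0.2644, 0.0045]
tool_rot: [0.0, 0.817, 0.577, -0.0]
contact_force: [-4.3, 0.7, 5.4]
gripper_width: 0.689
grasp_force: 55.1
```

Seated on the floor of the tray. Releasing, rising, and measuring the board.

```bash
python3 -m jog '[[0,0,0,0],[0,0,0,0],[0,0,0,0],[0,0,0,0],[0,0,0,0],[0,0,-1,0],[0,0,-3,0],[0,0,-6,0],[0,0,-10,0],[0,0,-14,0],[0,0,-18,0],[0,0,-20,0],[0,0,-20,0],[0,0,-20,0]]' -1
python3 - <<'E'
from h import *
w=snap('wrist','w10'); t=snap('top','t10'); go((.4473,.3121,.2,81.9))
P=cloud(w); M=(P[...,2]>.02)&(P[...,2]<.033)&(abs(P[...,0]-.65)<.08)&(abs(P[...,1]+.264)<.08); q=P[M]
print('board',len(q),np.median(q[:,2]),cv2.minAreaRect(q[:,:2].astype(np.float32)))
P=cloud(t); M=(P[...,2]>.024)&(P[...,2]<.045)&(abs(P[...,0]-.447)<.05)&(abs(P[...,1]-.31)<.09); q=P[M]
print('bar',len(q),np.median(q[:,2]),cv2.minAreaRect(q[:,:2].astype(np.float32)))
cv2.imwrite('pics/t10c.png',cv2.resize(t['pixels'][235:315,115:230,::-1],None,fx=6,fy=6,interpolation=cv2.INTER_CUBIC))
E
```

```text
t: 24.28
eef_pos: [0.6491, -0.2645, 0.2063]
tool_rot: [0.002, 0.817, 0.577, 0.001]
contact_force: [0.1, 0.0, -0.5]
gripper_width: 1.002
grasp_force: 0.0
t 24.38 p [ 0.6474 -0.2642  0.2029] phi 70.52 F [-0.4 -0.8 -0.6] w 1.003 gf 0.0
[47.66, -38.08, 0.29] -0.199
board 6366 0.025340406591432413 ((0.6480506658554077, -0.26382002234458923), (0.09834345430135727, 0.06006542220711708), 70.51922607421875)
bar 1137 0.030310370090819827 ((0.45101675391197205, 0.314105749130249), (0.15434497594833374, 0.035944223403930664), 79.4273910522461)
```

View pics/t10c.png

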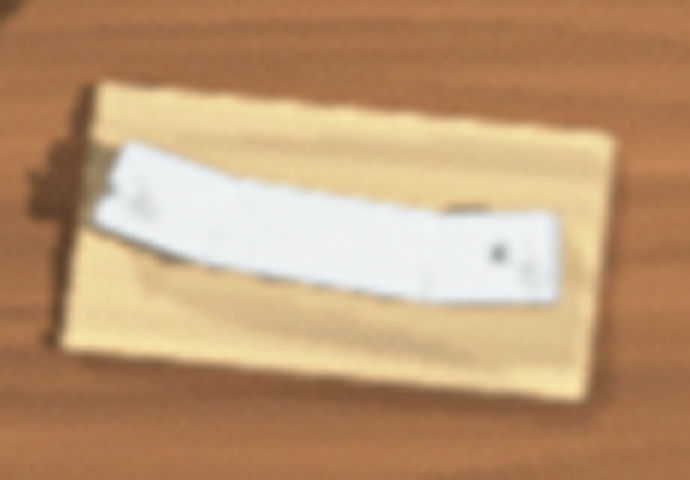

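The board lies flat and central in its tray (70.5°, within 1 mm). The crop shows the bar bowed with its ends toward +x, straight part from about (240,220) to (425,250). Measuring it from the wrist next.

```bash
python3 -m jog '[[3.5,-2.8,0,-0.012],[7,-5.6,0,-0.024],[10.5,-8.4,0,-0.036],[14,-11.2,0,-0.05],[17.5,-14,0,-0.065],[21,-16.8,0,-0.08],[24.5,-19.6,0,-0.09],[28,-22.4,0,-0.1],[31.5,-25.2,0,-0.12],[35,-28,0,-0.13],[38.5,-30.8,0,-0.15],[42,-33.6,0,-0.16],[45,-36,0,-0.18],[47,-37.6,0,-0.199],[47.6,-38.1,0,-0.199],[47.6,-38.1,0,-0.199],[47.6,-38.1,0,-0.199]]'
python3 - <<'E'
from h import *
w=snap('wrist','w11'); P=cloud(w)
M=(P[...,2]>.024)&(P[...,2]<.033)&(abs(P[...,0]-.447)<.05)&(abs(P[...,1]-.31)<.09); q=P[M]
r=cv2.minAreaRect(q[:,:2].astype(np.float32)); print('bar',len(q),np.median(q[:,2]),r)
a=np.radians(r[2]); L=np.array([np.cos(a),np.sin(a)]); N=np.array([L[1],-L[0]]); c=np.array(r[0])
s=(q[:,:2]-c)@L; n=(q[:,:2]-c)@N
xs=[];ms=[]
for k in np.arange(-.07,.071,.01):
    e=n[abs(s-k)<.004]; lo,hi=np.percentile(e,[1,99]); xs.append(k);ms.append((lo+hi)/2); print(round(k,3),round(lo,4),round(hi,4))
i=[j for j,k in enumerate(xs) if abs(k)<.031]; p=np.polyfit(np.array(xs)[i],np.array(ms)[i],1); print('mid slope',np.degrees(np.arctan(p[0])),'off',p[1],'centre',c+N*p[1])
cv2.imwrite('pics/w11c.png',cv2.resize(w['pixels'][90:350,220:420,::-1],None,fx=2.3,fy=2.3))
go((.448,.3135,.06,80))
E
```

```text
t: 25.8
eef_pos: [0.446, 0.3126, 0.2024]
tool_rot: [-0.001, 0.754, 0.657, -0.001]
contact_force: [0.9, -0.9, -1.1]
gripper_width: 1.0
grasp_force: 0.0
bar 4997 0.02927482094634598 ((0.4512232542037964, 0.3137826919555664), (0.15324470400810242, 0.03583262115716934), 79.43379974365234)
-0.07 -0.0119 0.0178
-0.06 -0.0133 0.0162
-0.05 -0.0156 0.0146
-0.04 -0.017 0.0131
-0.03 -0.0174 0.0115
-0.02 -0.0177 0.0117
-0.01 -0.0172 0.012
0.0 -0.0175 0.0115
0.01 -0.017 0.0118
0.02 -0.0174 0.0119
0.03 -0.0178 0.0115
0.04 -0.0172 0.0125
0.05 -0.0151 0.0144
0.06 -0.0135 0.0163
0.07 -0.0121 0.0177
mid slope -0.03531188081219989 off -0.0028635119268966944 centre [0.4484083  0.31430778]
t 25.85 p [0.4471 0.3108 0.2024] phi 81.98 F [-0.3 -1.4 -1. ] w 1.003 gf 0.0
[0.28, 0.05, 14.24] 0.035
```

View pics/w11c.png

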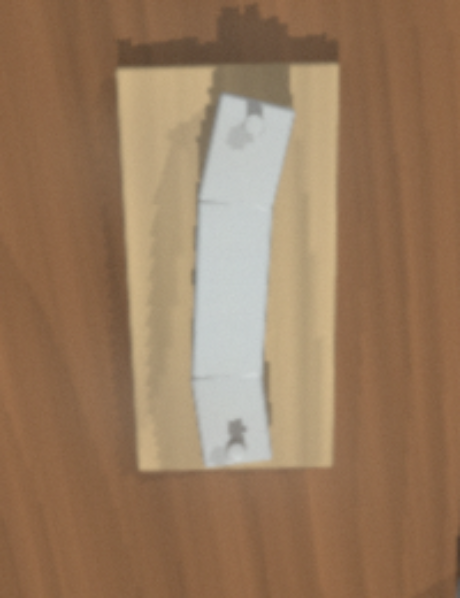

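The crop shows the bar's straight middle between the seams at rows 200 and 378. The depth fit gives centre (0.4484, 0.3143) and angle 79.4°.

```bash
python3 -m jog '[[0.3,0.1,4,0.044],[0.3,0.1,8,0.044],[0.3,0.1,11,0.044],[0.3,0.1,13,0.044],[0.3,0.1,14,0.044],[0.3,0.1,14,0.044],[0.3,0.1,14,0.044]]'
python3 -c "
from h import *
for i in range(2): bot.read_camera('wrist');go((.4484,.3143,.014,79.45))"
```

```text
t: 26.43
eef_pos: [0.4498, 0.3134, 0.0639]
tool_rot: [0.0, 0.77, 0.638, -0.0]
contact_force: [0.8, -0.5, 0.6]
gripper_width: 0.999
grasp_force: 0.0
t 26.48 p [0.4502 0.3142 0.0648] phi 79.33 F [-0.2  0.1  0.6] w 1.0 gf 0.0
[-0.02, -0.18, 5.08] -0.002
t 26.53 p [0.4504 0.3146 0.0652] phi 79.34 F [ 0.1  0.8 -0.1] w 1.0 gf 0.0
[-0.06, -0.19, 5.12] -0.002
```

```bash
python3 -m jog '[[-0.05,-0.18,2,0],[-0.05,-0.18,4,0],[-0.05,-0.18,5,0],[-0.05,-0.18,5.1,0],[-0.05,-0.18,5.1,0],[-0.05,-0.18,5.1,0]]' -1
python3 -m jog '[[0,0,0,0],[0,0,0,0],[0,0,0,0],[0,0,0,0],[0,0,0,0],[0,0,0,0],[0,0,0,0],[0,0,0,0],[0,0,0,0],[0,0,0,0],[0,0,0,0],[0,0,0,0]]' 1 50
python3 -m jog '[[0,0,-0.3,0],[0,0,-1,0],[0,0,-3,0],[0,0,-6,0],[0,0,-10,0],[0,0,-12,0],[0,0,-12,0],[0,0,-12,0],[0,0,-12,0]]'
python3 - <<'E'
from h import *
w=snap('wrist','w12'); P=cloud(w); p=bot.get_obs()['eef_pos']
M=(P[...,2]>.12)&(P[...,2]<.17)&(w['pixels'].min(-1)>110)&(abs(P[...,0]-p[0])<.06)&(abs(P[...,1]-p[1])<.09); q=P[M]
r=cv2.minAreaRect(q[:,:2].astype(np.float32)); print('bar held',len(q),np.median(q[:,2]),r)
# tray angle: long axis 91.4..91.9; bar origin is 3 mm +x of grip
go((.6302,.243,.134,91.5))
E
```

```text
t: 27.03
eef_pos: [0.448, 0.3148, 0.0139]
tool_rot: [0.0, 0.769, 0.639, 0.001]
contact_force: [0.8, -0.7, 0.8]
gripper_width: 0.999
grasp_force: 0.0
t: 28.03
eef_pos: [0.4477, 0.3144, 0.0133]
tool_rot: [0.0, 0.769, 0.639, 0.0]
contact_force: [-0.7, 0.2, 6.1]
gripper_width: 0.338
grasp_force: 50.8
t: 28.78
eef_pos: [0.4469, 0.3134, 0.1321]
tool_rot: [0.0, 0.769, 0.639, -0.001]
contact_force: [0.0, 0.4, -0.1]
gripper_width: 0.339
grasp_force: 50.1
bar held 21175 0.14813326358943588 ((0.45098063349723816, 0.32952192425727844), (0.1194247379899025, 0.040887877345085144), 74.707763671875)
t 28.83 p [0.4466 0.3132 0.1316] phi 79.39 F [ 0.1 -0.1 -1.1] w 0.339 gf 50.1
[-3.52, 19.33, -0.24] -0.211
```

View pics/w12.png

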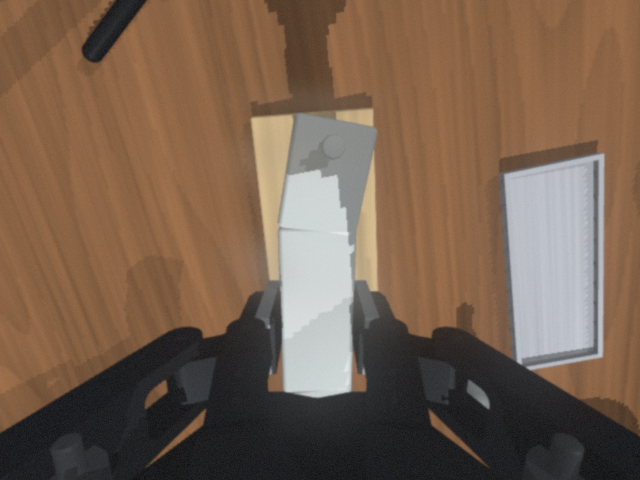

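The bar is held by its straight middle, level. Moving over the bar tray.

```bash
python3 -m jog '[[-0.7,3.5,0,-0.04],[-1.4,7,0,-0.08],[-2.1,10.5,0,-0.12],[-2.7,14,0,-0.16],[-3.2,17,0,-0.2],[-3.5,19,0,-0.211],[-3.5,19.5,2,-0.211],[-3.5,19.5,4,-0.211],[-3.5,19.5,6,-0.211],[-3.5,19.5,7,-0.211],[-3.5,19.5,7,-0.211],[-3.5,19.5,7,-0.211]]'
python3 - <<'E'
from h import *
for i in range(2): w=snap('wrist','w13');go((.6325,.243,.0085,91.5))
snap('scene','s13')
E
```

```text
t: 29.83
eef_pos: [0.6318, 0.2438, 0.0618]
tool_rot: [-0.001, 0.698, 0.716, -0.001]
contact_force: [0.8, -0.3, -0.6]
gripper_width: 0.341
grasp_force: 50.1
t 29.88 p [0.6326 0.2443 0.063 ] phi 91.52 F [ 0.3 -1.1 -0.5] w 0.337 gf 50.1
[-0.13, -0.01, 5.45] 0.0
t 29.93 p [0.633  0.2445 0.0638] phi 91.51 F [ 0.7  0.  -0.9] w 0.338 gf 50.1
[-0.15, -0.06, 5.53] 0.0
```

View pics/w13.png

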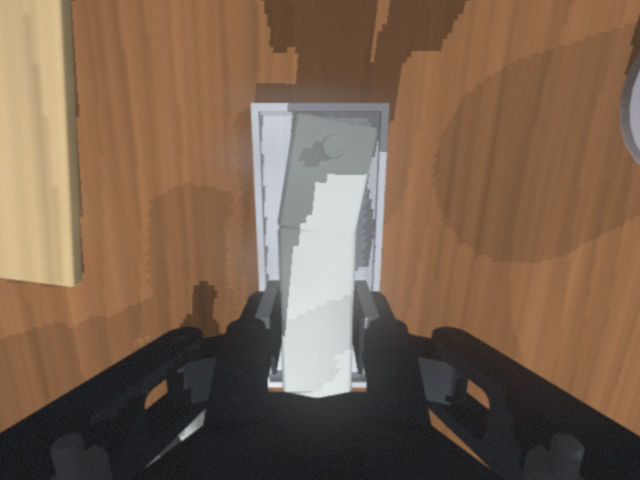

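The tray (columns 253 to 388) is centred on the bar's straight part (282 to 355), with matching angles. Lowering.

```bash
python3 -m jog '[[-0.15,-0.05,1.5,0],[-0.15,-0.05,3,0],[-0.15,-0.05,4,0],[-0.15,-0.05,4.8,0],[-0.15,-0.05,4.8,0],[-0.15,-0.05,4.8,0]]'
python3 -m jog '[[0,0,0.3,0],[0,0,0.6,0],[0,0,0.8,0],[0,0,0.8,0],[0,0,0.8,0]]'
```

```text
t: 30.48
eef_pos: [0.6316, 0.2422, 0.0138]
tool_rot: [-0.0, 0.698, 0.716, -0.001]
contact_force: [-0.3, 0.3, -0.4]
gripper_width: 0.338
grasp_force: 50.1
t: 30.9
eef_pos: [0.6325, 0.2426, 0.0074]
tool_rot: [0.0, 0.698, 0.716, 0.0]
contact_force: [-0.9, -1.1, 1.8]
gripper_width: 0.333
grasp_force: 50.4
```

On the floor. I'll open slightly, rise, then open fully and back away.

```bash
python3 -m jog '[[0,0,0,0],[0,0,0,0],[0,0,0,0],[0,0,0,0],[0,0,-0.5,0],[0,0,-1.5,0],[0,0,-3,0],[0,0,-5,0],[0,0,-5,0]]' 0.24
python3 -m jog '[[0,0,-4,0],[0,0,-8,0],[0,0,-12,0],[0,0,-16,0],[0,0,-18,0],[0,0,-18,0],[0,0,-18,0],[0,0,-18,0]]' -1
python3 - <<'E'
from h import *
w=snap('wrist','w14'); t=snap('top','t14'); P=cloud(w)
M=(P[...,2]>.018)&(P[...,2]<.027)&(abs(P[...,0]-.633)<.05)&(abs(P[...,1]-.243)<.1); q=P[M]
print('bar',len(q),np.median(q[:,2]),cv2.minAreaRect(q[:,:2].astype(np.float32))); go()
cv2.imwrite('pics/t14c.png',cv2.resize(t['pixels'][120:320,110:510,::-1],None,fx=2,fy=2,interpolation=cv2.INTER_CUBIC))
E
```

```text
t: 31.65
eef_pos: [0.6347, 0.2441, 0.0624]
tool_rot: [0.001, 0.698, 0.716, 0.003]
contact_force: [1.1, 0.5, 0.9]
gripper_width: 0.38
grasp_force: 0.0
t: 32.32
eef_pos: [0.6317, 0.2419, 0.2365]
tool_rot: [0.0, 0.698, 0.716, -0.0]
contact_force: [0.1, -0.0, -0.5]
gripper_width: 0.993
grasp_force: 0.0
bar 3997 0.0232648211872839 ((0.634560227394104, 0.24290668964385986), (0.03577152639627457, 0.1535509079694748), 1.5410830974578857)
t 32.42 p [0.6314 0.2417 0.2353] phi 91.49 F [ 0.5 -0.3 -0. ] w 1.001 gf 0.0
```

View pics/w14.png

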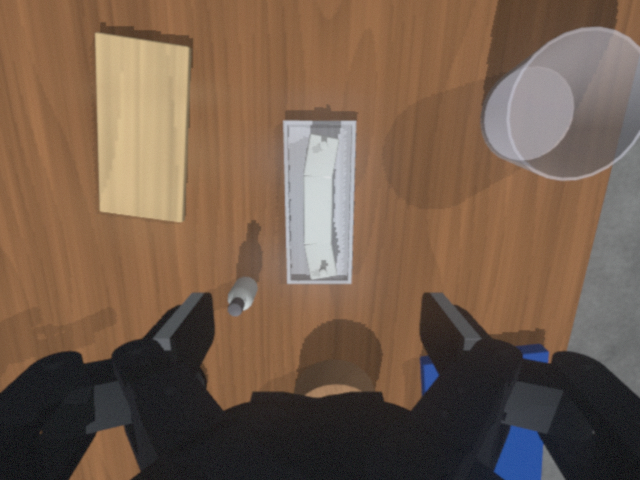

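```bash
python3 - <<'E'
from h import *
for n in('top0','t14'):
    t=load(n);P=cloud(t)
    for nm,x,y,lo,hi,r in(('weight',.455,.01,.02,.06,.04),('roll',.4395,-.287,.026,.037,.05),('board',.648,-.264,.018,.035,.08),('bottle',.548,.145,.03,.07,.03),('pack',.658,-.002,.04,.06,.07)):
        M=(P[...,2]>lo)&(P[...,2]<hi)&(abs(P[...,0]-x)<r)&(abs(P[...,1]-y)<r);q=P[M]
        print(n,nm,len(q),np.round(q.mean(0),4) if len(q) else '')
print(bot.hand_in())
E
```

```text
top0 weight 0 
top0 roll 10 [ 0.4401 -0.281   0.034 ]
top0 board 0 
top0 bottle 150 [0.5481 0.1446 0.0471]
top0 pack 1011 [ 0.6584 -0.001   0.0481]
t14 weight 84 [ 0.4599 -0.0048  0.0289]
t14 roll 558 [ 0.4392 -0.2859  0.0331]
t14 board 1443 [ 0.6469 -0.2623  0.0265]
t14 bottle 0 
t14 pack 1009 [ 0.6583 -0.0011  0.0482]
the job is handed in; nothing more can be done
None
```

The job is handed in after about 32 s of robot time: the weight stands in its dish, the tape roll is over its post, and the board and bar lie flat and central in their trays, all released. The packing roll did not move and the glue bottle was still standing in the last wrist picture, but my final top-view check got no reading on the bottle. I also viewed 18 pictures, over the limit of 14.

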